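Seat the calibration tile over the measuring port and take the reading

ROBOT

A 7-joint arm with a two-finger parallel gripper is mounted at the origin on a cart in front of the work surface, level with it; the furniture and walls round the work are solid. World frame = base frame: x ahead of the robot, y to its left, z up, the work surface at z = 0. Lengths are in m, angles in rad, forces in N, time in s.
With the tool pointing down it reaches from about 0.35 to 0.9 m from the base axis. Payload 8.1 kg.
Tool frame: the origin (TCP) lies midway between the tips of the shut fingers; the grasp point (between the pads) lies 19 mm behind it; z points along the fingers, y is the line along which they close (so a half turn about z gives the same grasp; the last joint's range is limited). The gripper opens to 92 mm and grips with 3 to 60 N. Pads are 19 mm wide; open, the fingers measure 130 mm over their backs; the gripper's body (75 mm by 190 mm) begins 47 mm behind the grasp point.
Start: joints at [-1.305, 0.434, 0.025, 1.573, -0.012, 1.134, -0.075], TCP at [0.225, 0.583, 0.227] pointing down, gripper open.
Joint ranges: [-2.62, 2.62], [-0.44, 2.09], [-1.27, 1.32], [0.08, 2.57], [-1.32, 4.46], [0.12, 2], [-2.74, 2.74]. Speed limits (rad/s): [2.22, 2.22, 3.01, 3.01, 3.14, 3.14, 3.14].

INTERFACE

Orientations are given as a unit quaternion [x, y, z, w].
In Python, from workcell import * gives the robot as it stands. The module is installed in compiled form; this text tells all that it offers.
- The arm moves only by the shell command python3 -m creep 'ROWS' [FORCE]. ROWS is JSON, a list that holds one entry, the list of rows, each a list of 7 numbers: the finger opening in cm, from 0 to 9.18, then the shift along the tool's x, y, z in cm, then the turn, a rotation vector about the tool's x, y, z in rad. A call has 1 to 8 rows; each row is the pose to reach, as a shift and turn from the pose commanded when the call began, along the tool's axes at that moment; what a row does not reach only later rows make up. A row lasts 1/8 s, in which the tool goes at most 62.5 mm and 10.7 degrees, less where a joint would pass 70% of its speed; a pose out of reach is approached as far as the arm can. A call with a gripper value outside its range is refused whole. The fingers move at their own pace and stop on an object; FORCE is the grip in N (left out, the last holds). Time passes only in rows, so rows that repeat a pose let the fingers close. It gives the time, the measured TCP pose, the force, the opening and the grip force at its end, in the units of the state.
- observe(): the state, without advancing time (a new reading comes with each control period).
- snapshot(name): name is "scene" or "top" or "wrist"; returns a dict with "color" (384x512x3 uint8, blue, green, red), "z_map" (384x512 float32, m along the optical axis (not along the pixel's ray), 0 where there is no reading), "fx", "fy", "cx", "cy" (pixels), "k1" (the pictures are not rectified: a ray, as slopes to the right and down, at radius r is drawn at 1 + k1 r^2 times it, then the intrinsics apply), "pose" (4x4, takes a point from camera to world coordinates). Camera axes: x right, y down, z forward; pixel columns grow to the right and rows downward; lengths in m; the calibration is good to about 2 mm. A picture is of the moment at which its call begins.
- close_job(): hands the job in; it is judged then, once.
Trained networks look in the newest picture that a camera, given by its name, has taken for a name from the list of things; names that differ only in an ending like _2 or _b are one class to them, and where a whole thing is asked for, a point or a joint stands for the part that bears it (a point fixed in the world has none). Each returns a list of dicts, best first, with "score" (0 to 1); they miss things now and then, are a little off and sometimes report something else, mostly with a low value. They report only what shows in the picture. A call takes as long as a camera call. They do not tell look-alikes from the thing itself.
- search_frame(camera, label): "bbox" ([left, top, width, height] in pixels, round what is visible of it).
- trace(camera, label): "pixels" (384x512 bool, what is visible of it) and "bbox" ([left, top, width, height] in pixels, round what is visible of it).
- tip_of(camera, label): "point" ([column, row] in pixels: a listed point, or the origin of a listed thing).
The state is a dict: "t": time; "q": joint angles; "qvel": joint speeds; "effort": joint torques, N m; "tool_pos": TCP position; "tool_rot": TCP orientation; "ft_force": force on the tool from outside, world axes, zero at the start; "moment": the same for the moment, N m; "opening": opening from 0.0 (shut) to 1.0 (fully open); "finger_force": force on a finger pad.
Only numpy, scipy, OpenCV 4.12 (cv2) and the standard library are available. Lean on these libraries where they do the work, as an engineer would, in place of code of your own. Each camera call takes 0.05 s, during which the arm holds its last target. There are 200 camera calls.

TASK

Calibrate the spectrophotometer: push the square tile carrier, which lies on the stage plate, square up against the long rail while it is still on the open part of the plate, then, keeping it against the rail, slide it along to the left until it is fully home in the corner pocket against the end stop with the spring plunger snapped in behind it. Then press the round key on the control panel fully down and let it go. Only push with the fingertips: the carrier is never lifted or tipped, the key is not pressed before the carrier is home, and the glassware and other things around stay where they are.

Things in the scene. Friction and masses are not known exactly. Their poses are not given: they have to be found in the camera images.
- spectro: Low benchtop spectrophotometer, 180 (x) x 320 (y) mm, fixed on the worktop (z = 0); x points away from the robot, y to the left, turned up to 0.25 rad. Origin: centre of its underside. Its frame, in mm, is used below. Flat top at z = 45: dark stage plate y = -156 to 75, smooth, no lip at near and right edge; white control panel y = 80 to 157.
- rail_end (a point): Right end of the steel rail's working face, at (66, -155, 45) mm in the spectrophotometer's frame, with its axes. The rail runs along y at the far side of the plate, 10 mm high; its face at x = 66 looks towards the robot and reaches to y = 86.
- pocket (a point): Centre of the round measuring port in the plate, (34, 43, 45) mm in the spectrophotometer's frame, with its axes: the carrier's origin lies here when home, touching rail and end stop. The end stop closes the pocket on the left: face at y = 75, from x = 0 to the rail, 10 mm high.
- guide (a point): Far right corner of the aluminium guide block at plate height, (-1.5, -2, 45) mm in the spectrophotometer's frame, with its axes. The block bounds the pocket on the near side: x = -31 to -1.5, y = -2 to 42, 13 mm high; the plunger's barrel sticks out behind it to x = -53. Pocket 67.5 mm wide, open to the right, so the carrier enters only along the rail.
- carrier: Loose white tile carrier, 60 to 130 g, 64 x 64 x 14 mm, corners cut by 10 mm, flat on the right part of the plate, turned up to 0.45 rad from the instrument. Origin: centre of underside; x, y along its sides. On top a finger well 46 x 46 mm, 9 mm deep, walls 9 mm, grey floor 5 mm above the plate: closed fingertips fit in and can push its walls. Slides easily (friction about 0.2).
- plunger (a joint): Travel (m) of the spring plunger's 10 mm ball nose, which stands out of the guide block to the rail at y = 13, 6 mm above the plate, and is pushed back to the robot: 0 empty, 0.008 while the carrier rubs past, about 0.002 with the carrier home, when it rests on the near right cut corner and presses it home. Spring 1.6 to 3.4 N; sliding past takes 5 to 8 N.
- key_top (a point): Centre of the top of the round white key (25 mm diameter) at rest, (-42, 119, 52) mm in the spectrophotometer's frame and with its axes, 7 mm above the panel.
- key (a joint): Travel of the key in m, downwards: 0 at rest, 0.004 fully down; springs back. Fully down takes 4.4 N.
- vial: Bystander: small vial with a screw cap, 23 mm diameter, 44 mm high, to the right of the instrument. Origin at the centre of its underside.
- stopper: Bystander: rubber stopper, 28 mm diameter, 24 mm high, to the right of the instrument. Origin at the centre of its underside.
- flask_titre_l: Bystander: conical flask, 72 mm diameter, 117 mm high, to the right of the instrument, in front of the burette stand's rod. Origin at the centre of its underside.
- beaker: Bystander: small beaker, 50 mm diameter, 57 mm high, behind the instrument. Origin at the centre of its underside.
There are look-alikes about, which are no part of the job. Leave any black look-alike of the carrier alone.

How it is judged:
On the way, in this order (a step that is already met when the one before it is completed fails the run):
1. the carrier stands square against the rail on the open part of the plate, before the pocket (x of carrier in the frame of pocket above -0.003 m and z of carrier in the frame of pocket below 0.003 m and y of carrier in the frame of pocket below -0.06 m and angle between the x axis of carrier and the x axis of spectro, either way round below 0.06 rad), for 0.2 s.
2. the carrier is home in the corner pocket, the plunger snapped in behind it (x of carrier in the frame of pocket between -0.003 and 0.003 m and y of carrier in the frame of pocket between -0.003 and 0.003 m and z of carrier in the frame of pocket between -0.002 and 0.002 m and angle between the x axis of carrier and the x axis of spectro, either way round below 0.05 rad and value of joint plunger below 0.006 m), for 0.2 s.
3. the key is pressed fully down (all of step 2 and value of joint key above 0.003 m), for 0.02 s.
At the end, for the whole second after the job is handed in: The carrier lies flat within 3 mm of its place against rail and end stop, square within 0.05 rad and at rest, the plunger sprung out behind it (travel below 6 mm), and the key is up again after it was pressed down by at least 3 mm with the carrier home (all of step 2 and value of joint key below 0.001 m and linear speed of carrier below 0.01 m/s); the robot touches nothing.
It fails at once if the carrier is lifted more than 6 mm off the plate, tipped by more than 0.2 rad or pushed off the plate (z of carrier in the frame of pocket above 0.006 m or z of carrier in the frame of pocket below -0.01 m or angle between carrier's own z axis and vertical above 0.2 rad).
It fails at once if the carrier is off the rail by more than 6 mm at the pocket's mouth or in the pocket (y of carrier in the frame of pocket above -0.072 m and x of carrier in the frame of pocket below -0.006 m).
It fails at once if the key is pressed while the carrier is not home (value of joint key above 0.002 m and (y of carrier in the frame of pocket below -0.006 m or x of carrier in the frame of pocket below -0.006 m)).
It fails at once if vial, stopper, flask or beaker is moved by more than 15 mm (distance of any of vial, stopper, flask_titre_l, beaker from where it was at the start of the episode above 0.015 m).
It also fails if it takes over 45 s, if anything falls off the work surface, if the arm or the gripper's body presses on something with over 40 N, if the wrist force passes 120 N, or if a joint passes its speed limit or range.

## Working session

There is one attempt and no reset: what is moved stays moved. The work goes in short steps, Python scripts to look and compute and a shell command to move; the robot and the scene stay as the last step left them, time stands still between calls to the robot, and variables do not carry over. Pictures are saved under pics/ and viewed, at most 13 in all, crops included, and the job is handed in when it is done.

```bash
mkdir -p pics
cat > h.py <<'E'
from workcell import *
import numpy as np, cv2
from scipy.spatial.transform import Rotation as R
def ray(s,u,v):
    K=np.array([[s["fx"],0,s["cx"]],[0,s["fy"],s["cy"]],[0,0,1.]])
    p=cv2.undistortPoints(np.array([[[u,v]]],float),K,np.array([s["k1"],0,0,0,0.]))[0,0]
    return np.array([p[0],p[1],1.])
def onz(s,u,v,z):
    T=np.array(s["pose"]);d=T[:3,:3]@ray(s,u,v);o=T[:3,3]
    return o+d*(z-o[2])/d[2]
def dep(s,u,v):
    T=np.array(s["pose"]);z=s["z_map"][int(round(v)),int(round(u))]
    return T[:3,:3]@(ray(s,u,v)*z)+T[:3,3]
E
python3 - <<'E'
from h import *
st=observe();print(st)
ims=[]
for c in ["scene","top"]:
    s=snapshot(c);cv2.imwrite(f"pics/{c}1.png",s["color"])
    print(c,s["pose"],s["fx"],s["cx"],s["cy"],s["k1"])
    for l in ["carrier","spectro","rail_end","pocket","guide","key_top","vial","stopper","flask_titre_l","beaker"]:
        try:
            for d in tip_of(c,l)[:3]:
                u,v=d["point"];print(l,round(d["score"],2),np.round([u,v]),np.round(onz(s,u,v,.045),3), np.round(dep(s,min(max(u,0),511),min(max(v,0),383)),3))
        except Exception as e: print(l,e)
E
```

```text
{'t': 0.0, 'q': array([-1.30462593,  0.43523915,  0.02491975,  1.57408639, -0.01162416,
        1.13401206, -0.07510874]), 'qvel': array([-0.00160958,  0.00059173,  0.00079304,  0.00060176,  0.000236  ,
       -0.00230292,  0.00029859]), 'effort': array([ 3.75898862e-04, -6.67847872e+01,  9.84749347e-01, -3.14457572e+01,
       -6.07067370e-02,  4.29645984e-02,  1.51714930e-04]), 'tool_pos': array([0.22512436, 0.58249471, 0.22593845]), 'tool_rot': array([ 1.83361980e-01,  9.83045138e-01, -7.94370356e-04, -9.67109325e-05]), 'ft_force': array([-0.12540597, -0.09613709,  0.70993421]), 'moment': array([-0.02446491,  0.00454863, -0.00873203]), 'finger_force': 0.0, 'opening': 1.0000820834506594}
scene [[ 0.77303037 -0.46897681  0.42718239  0.15479152]
 [-0.63436267 -0.57449186  0.51724569 -0.40959918]
 [ 0.00283657 -0.67083519 -0.74160104  0.84436142]
 [ 0.          0.          0.          1.        ]] 384.33413623001644 253.8401023422843 193.40122592803226 0.037558037718585444
carrier 0.83 [276. 225.] [0.588 0.025 0.045] [0.585 0.023 0.05 ]
carrier 0.77 [358. 248.] [ 0.699 -0.155  0.045] 
[... 1492 characters left out ...]
66 0.133 0.046]
rail_end 0.78 [315. 178.] [ 0.653 -0.001  0.045] [ 0.653 -0.001  0.045]
pocket 0.63 [317. 177.] [ 0.658 -0.007  0.045] [ 0.665 -0.014  0.002]
pocket 0.55 [249. 196.] [0.597 0.184 0.045] [0.597 0.184 0.045]
guide 0.94 [263. 209.] [0.564 0.143 0.045] [0.563 0.143 0.058]
key_top 0.73 [354. 253.] [ 0.448 -0.109  0.045] [ 0.448 -0.11   0.041]
key_top 0.63 [223. 228.] [0.508 0.254 0.045] [0.508 0.254 0.053]
vial 0.64 [353. 255.] [ 0.441 -0.108  0.045] [ 0.441 -0.109  0.042]
stopper 0.52 [353. 225.] [ 0.525 -0.109  0.045] [ 0.525 -0.113  0.028]
flask_titre_l 0.73 [357. 193.] [ 0.614 -0.12   0.045] [ 0.613 -0.117  0.058]
beaker 0.71 [300. 132.] [0.785 0.041 0.045] [0.791 0.038 0.023]
```

Run:
```python
import cv2
a=cv2.imread("pics/top1.png")[110:290,130:390]
cv2.imwrite("pics/topcrop.png",cv2.resize(a,None,fx=3,fy=3,interpolation=cv2.INTER_CUBIC))
```

```text
(no output)
```

View pics/topcrop.png

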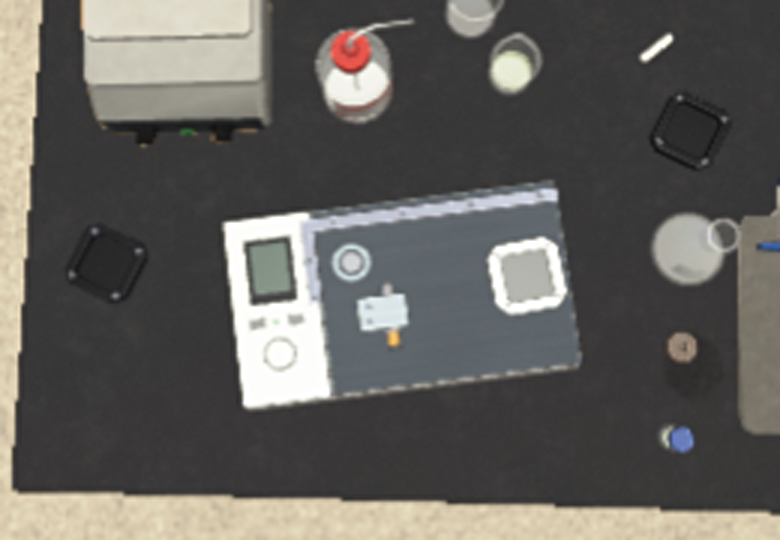

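View pics/scene1.png

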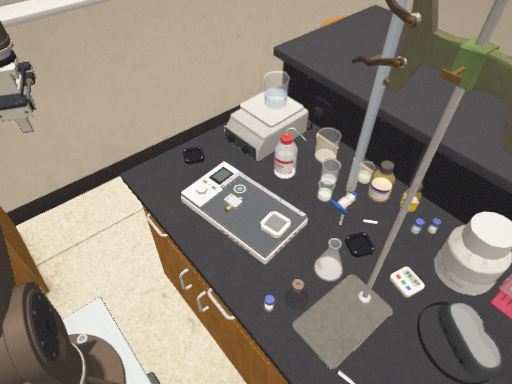

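The top crop shows the instrument with its panel on the left. Carrier candidates, in full-image px: white carrier (306,203) with a grey well on the plate, black look-alikes at (166,198) on the left and (360,154) beside the flask. I choose the white one. Next I fit the poses.

```bash
cat >> h.py <<'E'
from scipy.optimize import least_squares
def fitpose(P,W):
    P=np.array(P)[:,:2];W=np.array(W)[:,:2]
    f=lambda q:((P@np.array([[np.cos(q[2]),np.sin(q[2])],[-np.sin(q[2]),np.cos(q[2])]])+q[:2]-W)).ravel()
    r=least_squares(f,[.57,.14,.1],loss="soft_l1",f_scale=.003);return r.x,r.fun.reshape(-1,2)
def carrier(s,uv,T=None):
    best=None
    d=max(trace_list,key=lambda d:0) if 0 else None
E
python3 - <<'E'
from h import *
s=snapshot("top");c=lambda x,y:((x+.5)/3-.5+130,(y+.5)/3-.5+110)
px=[c(223,220),c(245,408),c(580,368)]
W=[onz(s,*p,.045) for p in px]+[onz(s,249,196,.045),onz(s,315,178,.045),onz(s,223,228,.052)]
P=[(90,157),(-90,157),(-90,-156),(34,43),(66,-155),(-42,119)]
q,r=fitpose(np.array(P)/1e3,W);print(q,np.round(r*1e3,1))
np.save("spec.npy",q)
# carrier: white ring minarearect
for d in trace("top","carrier")[:3]:
    m=d["pixels"].astype(np.uint8);pts=cv2.findNonZero(m)[:,0]
    w=np.array([onz(s,*p,.059)[:2] for p in pts],np.float32)
    (cx,cy),sz,a=cv2.minAreaRect(w);print(d["score"],d["bbox"],cx,cy,sz,a)
    yaw=np.radians(a)-q[2];yaw=(yaw+np.pi/4)%(np.pi/2)-np.pi/4
    dx,dy=np.array([cx,cy])-q[:2];cs,sn=np.cos(q[2]),np.sin(q[2])
    print(" in spectro",cs*dx+sn*dy,-sn*dx+cs*dy,"rel yaw",yaw)
st=observe();A=R.from_quat(st["tool_rot"]).as_matrix();print(A)
E
```

```text
[0.5675582  0.14136791 0.14777418] [[ 1.8 -1.4]
 [-2.  -0.1]
 [-0.6 -1.2]
 [-3.3  5.6]
 [ 1.6 -0.6]
 [ 1.8  0.4]]
0.92 [293.8, 189.8, 24.1, 24.8] 0.5871055722236633 0.025850698351860046 (0.06236812099814415, 0.06507735699415207) 10.979514122009277
 in spectro 0.002325933983995422 -0.11713631462279232 rel yaw 0.04385449366915806
0.65 [151.1, 182.4, 28.3, 27.6] 0.5867818593978882 0.4153331518173218 (0.06706095486879349, 0.061246711760759354) 65.08338928222656
 in spectro 0.05935195218884365 0.2681489298327532 rel yaw -0.5826510734919723
0.56 [349.0, 142.0, 24.1, 24.0] 0.72393798828125 -0.12263306975364685 (0.06051768735051155, 0.06427178531885147) 64.24857330322266
 in spectro 0.11580475286560965 -0.28414858105912405 rel yaw -0.5972213609738501
[[-9.32738260e-01  3.60554207e-01  5.17572104e-05]
 [ 3.60554209e-01  9.32738260e-01  3.44445121e-05]
 [-3.58568166e-05  5.07889944e-05 -9.99999998e-01]]
```

```bash
sed -i '/^def carrier/,$d' h.py
cat >> h.py <<'E'
def to(p,yaw=None):
    """shift in cm in tool axes to world p, and turn about tool z to have tool y at yaw+90deg"""
    st=observe();A=R.from_quat(st["tool_rot"]).as_matrix()
    d=A.T@(np.array(p)-st["tool_pos"])*100
    t=0
    if yaw is not None:
        t=-((yaw+np.pi/2-np.arctan2(A[1,1],A[0,1])+np.pi/2)%np.pi-np.pi/2)
    return np.round(d,2),round(t,3)
def s2w(x,y,z):
    q=np.load("spec.npy");c,s=np.cos(q[2]),np.sin(q[2]);return np.array([q[0]+c*x-s*y,q[1]+s*x+c*y,z])
def w2s(p):
    q=np.load("spec.npy");c,s=np.cos(q[2]),np.sin(q[2]);d=np.array(p)[...,:2]-q[:2];return np.stack([c*d[...,0]+s*d[...,1],-s*d[...,0]+c*d[...,1]],-1)
def cloud(s,step=2):
    v,u=np.mgrid[0:384:step,0:512:step];z=s["z_map"][v,u];k=z>0
    K=np.array([[s["fx"],0,s["cx"]],[0,s["fy"],s["cy"]],[0,0,1.]])
    p=cv2.undistortPoints(np.stack([u[k],v[k]],-1)[:,None].astype(float),K,np.array([s["k1"],0,0,0,0.]))[:,0]
    T=np.array(s["pose"]);return np.c_[p*z[k][:,None],z[k]]@T[:3,:3].T+T[:3,3]
E
python3 - <<'E'
from h import *
s=snapshot("scene");P=cloud(s)
P=P[(P[:,0]>.3)&(P[:,0]<.95)&(abs(P[:,1])<.4)&(P[:,2]>.15)]
g=np.unique(np.round(P/np.array([.04,.04,.1])).astype(int),axis=0)*[.04,.04,.1];print(np.round(g,2))
print(to(s2w(-.02,-.08,.2),np.load("spec.npy")[2]), s2w(-.02,-.08,.2))
E
```

```text
[[ 0.56 -0.24  0.6 ]
 [ 0.6  -0.32  0.5 ]
 [ 0.6  -0.32  0.6 ]
 [ 0.6  -0.28  0.6 ]
 [ 0.6  -0.24  0.2 ]
 [ 0.6  -0.24  0.3 ]
 [ 0.6  -0.24  0.4 ]
 [ 0.6  -0.24  0.5 ]
 [ 0.6  -0.24  0.6 ]
 [ 0.6  -0.24  0.7 ]
 [ 0.6  -0.2   0.6 ]
 [ 0.6  -0.2   0.7 ]
 [ 0.6  -0.16  0.3 ]
 [ 0.6  -0.16  0.4 ]
 [ 0.6  -0.16  0.5 ]
 [ 0.6  -0.16  0.6 ]
 [ 0.6  -0.16  0.7 ]
 [ 0.6  -0.12  0.3 ]
 [ 0.6  -0.12  0.4 ]
 [ 0.6  -0.12  0.5 ]
 [ 0.6  -0.12  0.6 ]
 [ 0.6  -0.08  0.5 ]
 [ 0.6  -0.08  0.6 ]
 [ 0.64 -0.28  0.6 ]
 [ 0.64 -0.24  0.2 ]
 [ 0.64 -0.24  0.3 ]
 [ 0.64 -0.24  0.4 ]
 [ 0.64 -0.24  0.5 ]
 [ 0.64 -0.24  0.6 ]
 [ 0.64 -0.24  0.7 ]
 [ 0.64 -0.2   0.6 ]
 [ 0.64 -0.16  0.3 ]
 [ 0.64 -0.16  0.4 ]
 [ 0.64 -0.16  0.5 ]
 [ 0.64 -0.16  0.6 ]
 [ 0.64 -0.16  0.7 ]
 [ 0.64 -0.12  0.2 ]
 [ 0.64 -0.12  0.3 ]
 [ 0.64 -0.12  0.6 ]
 [ 0.76  0.16  0.2 ]
 [ 0.76  0.2   0.2 ]
 [ 0.8  -0.36  0.2 ]
 [ 0.8  -0.32  0.2 ]
 [ 0.8   0.16  0.2 ]
 [ 0.84 -0.4   0.2 ]
 [ 0.84 -0.36  0.2 ]
 [ 0.84 -0.32  0.2 ]
 [ 0.84  0.32  0.2 ]
 [ 0.84  0.36  0.2 ]
 [ 0.84  0.4   0.2 ]
 [ 0.88 -0.4   0.2 ]
 [ 0.88 -0.36  0.2 ]
 [ 0.88 -0.32  0.2 ]
 [ 0.88  0.32  0.2 ]
 [ 0.88  0.4   0.2 ]
 [ 0.92 -0.36  0.2 ]
 [ 0.92 -0.32  0.2 ]
 [ 0.92  0.32  0.2 ]
 [ 0.92  0.36  0.2 ]
 [ 0.92  0.4   0.2 ]]
(array([-50.06, -36.79,   2.67]), np.float64(-0.517)) [0.55955513 0.05929507 0.2       ]
```

```bash
python3 -m creep '[[[0,-6,-4.5,0.3,0,0,-0.1],[0,-12,-9,0.6,0,0,-0.2],[0,-18,-13.5,1,0,0,-0.3],[0,-24,-18,1.3,0,0,-0.4],[0,-30,-22,1.6,0,0,-0.517],[0,-36,-26.5,2,0,0,-0.517],[0,-42,-31,2.3,0,0,-0.517],[0,-47,-35,2.6,0,0,-0.517]]]' 20
python3 - <<'E'
from h import *
print(observe()["q"],w2s(observe()["tool_pos"]))
s=snapshot("wrist");cv2.imwrite("pics/w1.png",s["color"]);print(s["pose"])
for l in ["carrier","rail_end","pocket","guide","key_top"]:
    for d in tip_of("wrist",l)[:2]:
        u,v=d["point"];print(l,round(d["score"],2),u,v,onz(s,u,v,.045))
E
```

```text
t: 2.25
tool_pos: [0.4934, 0.1592, 0.2049]
tool_rot: [-0.074, 0.997, 0.0, 0.0]
ft_force: [0.1, -0.2, -0.3]
opening: 0.178
finger_force: 0.0
[-0.50382896  0.28104423  0.11168694  1.86788564 -0.03705901  0.99360289
  1.34281579] [-0.07072566  0.02852693]
[[-0.14704577  0.9499173   0.27574383  0.41875993]
 [ 0.98912909  0.14091096  0.04204445  0.14703554]
 [ 0.00108342  0.27892871 -0.9603112   0.36270894]
 [ 0.          0.          0.          1.        ]]
carrier 0.66 126.2 238.7 [0.58296211 0.0266007  0.045     ]
carrier 0.61 440.8 267.3 [0.56683582 0.38996914 0.045     ]
rail_end 0.77 103.0 291.3 [6.56415101e-01 1.00090638e-05 4.50000000e-02]
pocket 0.57 268.2 266.9 [0.59375739 0.18911578 0.045     ]
guide 0.79 222.8 236.9 [0.56436489 0.13352906 0.045     ]
key_top 0.58 342.8 206.3 [0.51006703 0.25706044 0.045     ]
```

View pics/w1.png

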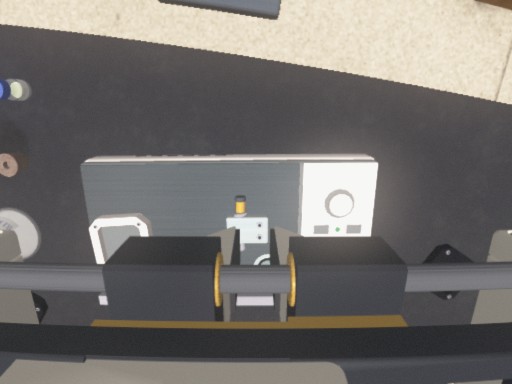

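Wrist view: the robot's side is at the top of the picture. The white carrier is at (122,242), partly hidden by a finger. Also visible are the panel's near-left corner (375,163), the plate's near-right corner (88,163), the key (342,206) and the guide (247,230). I refit with everything.

Run:
```python
from h import *
s=snapshot("wrist")
W=[onz(s,375.5,162.5,.045),onz(s,87.5,163,.045),(.5676,.1335),(.568,.137),(.564,.143),(.656,0),(.658,-.003),(.653,-.001),(.594,.189),(.603,.194),(.597,.184),onz(s,342,206,.052),(.508,.254)]
P=[(-90,157),(-90,-156)]+[(-1.5,-2)]*3+[(66,-155)]*3+[(34,43)]*3+[(-42,119)]*2
W=[w[:2] for w in W]
q,r=fitpose(np.array(P)/1e3,W);print(q,np.round(r*1e3,1).tolist())
q0=np.load("spec.npy")
t=snapshot("top");c=lambda x,y:((x+.5)/3-.5+130,(y+.5)/3-.5+110)
W+=[onz(t,*p,.045)[:2] for p in [c(223,220),c(245,408),c(580,368)]];P+=[(90,157),(-90,157),(-90,-156)]
q,r=fitpose(np.array(P)/1e3,W);print(q,np.round(r*1e3,1).tolist());np.save("spec.npy",q)
print(w2s([.587,.026]),w2s([.583,.0245]))
# rail face from top image depth? check near-edge line direction only
```

```text
[0.56787921 0.14233226 0.14539166] [[-0.2, 1.6], [0.5, -10.8], [-0.9, 6.6], [-1.3, 3.1], [2.7, -2.9], [-0.4, -1.5], [-2.4, 1.5], [2.6, -0.5], [1.3, 0.8], [-7.7, -4.2], [-1.7, 5.8], [3.1, -2.5], [1.1, -0.0]]
[0.56786424 0.14229857 0.14739072] [[-0.5, 1.3], [0.8, -11.0], [-0.9, 6.6], [-1.3, 3.1], [2.7, -2.9], [-0.1, -1.3], [-2.1, 1.7], [2.9, -0.3], [1.2, 0.8], [-7.8, -4.2], [-1.8, 5.8], [2.9, -2.6], [0.8, -0.2], [2.2, -0.5], [-1.6, 0.9], [-0.4, -0.2]]
[ 0.00184895 -0.11784785] [-0.00232797 -0.11874416]
```

Run:
```python
from h import *
print(to(s2w(0.0,-.118,.12),np.load("spec.npy")[2]))
```

```text
(array([ -7.19, -14.94,   8.46]), np.float64(0.003))
```

```bash
python3 -m creep '[[[0,-2,-4,0,0,0,0],[0,-4,-8,1,0,0,0],[0,-6,-12,2.5,0,0,0],[0,-7.2,-14.9,5,0,0,0],[0,-7.2,-14.9,8.4,0,0,0],[0,-7.2,-14.9,8.4,0,0,0]]]'
python3 - <<'E'
from h import *
print(w2s(observe()["tool_pos"]))
s=snapshot("wrist");cv2.imwrite("pics/w2.png",s["color"])
for d in trace("wrist","carrier")[:2]:
    print(d["score"],d["bbox"])
E
```

```text
t: 3.4
tool_pos: [0.5836, 0.0252, 0.1185]
tool_rot: [-0.075, 0.997, 0.0, -0.003]
ft_force: [-0.4, 0.7, 0.5]
opening: 0.004
finger_force: 0.0
[-0.00167611 -0.11812869]
0.98 [213.5, 167.7, 85.7, 66.9]
0.7 [40.6, 289.9, 75.7, 35.1]
```

View pics/w2.png

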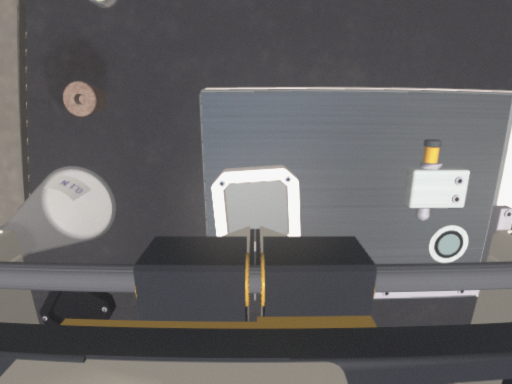

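The close view confirms the choice: white carrier with grey well, near edge (224,172)–(287,167), left edge at x=213, right edge at x=299, and finger seam at x=255.

Run:
```python
from h import *
s=snapshot("wrist")
for n,p in dict(n1=(224,172),n2=(287,167),l=(213,200),r=(299.5,200),wl=(225,200),wr=(288.5,200),wn=(256,181.5)).items(): print(n,np.round(w2s(onz(s,*p,.059))*1e3,1))
for n,p in dict(guide=(466,207.5),ne1=(203,92.5),ne2=(508,92.5)).items(): print(n,np.round(w2s(onz(s,*p,.058 if n=='guide' else .045))*1e3,1))
d=tip_of("wrist","pocket");print([(x["score"],x["point"],np.round(w2s(onz(s,*x["point"],.045))*1e3,1)) for x in d])
d=tip_of("wrist","carrier");print([(x["score"],x["point"],np.round(w2s(onz(s,*x["point"],.045))*1e3,1)) for x in d])
print(w2s(observe()["tool_pos"]), to(s2w(-.002,-.118,.054),np.load("spec.npy")[2]))
P=cloud(s,1);q=w2s(P);m=(abs(q[:,0])<.05)&(abs(q[:,1]+.118)<.05)&(P[:,2]<.15);
h=np.histogram(P[m][:,2],bins=np.arange(.03,.15,.004));print(h[0])
f=m&(P[:,2]>.075);print("finger pts",np.round(q[f].min(0)*1e3),np.round(q[f].max(0)*1e3),P[f][:,2].min() if f.any() else 0)
```

```text
n1 [ -27.5 -140.9]
n2 [-31.3 -95.7]
l [  -6.4 -149.6]
r [ -6.5 -85.7]
wl [  -6.4 -140.7]
wr [ -6.5 -93.8]
wn [ -20.5 -117.9]
guide [-0.2 44.2]
ne1 [ -82.9 -156.1]
ne2 [-86.6  71.2]
[(0.92, [445.4, 242.6], array([35.3, 41.7]))]
[(0.59, [86.9, 300.8], array([  92.5, -268.2])), (0.27, [92.1, 102.7], array([ -76.7, -238.4]))]
[ 0.00108088 -0.11863841] (array([0.32, 0.06, 6.82]), np.float64(0.002))
[   0    0   72 4835 1891 1635  349 2127    0    0    0    0    0    0
    0    0    0    0    0    0    0    0    7   78  121  175  112   60
   57]
finger pts [ -12. -135.] [  -9. -103.] 0.12049750121172378
```

```bash
python3 -m creep '[[[0,-0.1,0.1,3,0,0,0],[0,-0.1,0.1,5,0,0,0],[0,-0.1,0.1,6,0,0,0],[0,-0.1,0.1,6.3,0,0,0],[0,-0.1,0.1,6.4,0,0,0]]]'
python3 - <<'E'
from h import *
print(w2s(observe()["tool_pos"]),observe()["ft_force"])
s=snapshot("wrist");cv2.imwrite("pics/w3.png",s["color"])
E
```

```text
t: 4.28
tool_pos: [0.5869, 0.0254, 0.0574]
tool_rot: [-0.074, 0.997, 0.0, 0.001]
ft_force: [0.1, -0.2, -0.2]
opening: 0.007
finger_force: 0.0
[ 0.00170129 -0.11846514] [ 0.09325595 -0.22025305 -0.1629722 ]
```

View pics/w3.png

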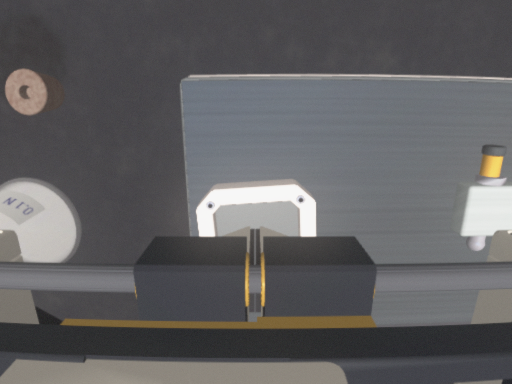

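Fingers are inside the well: seam at x=255, well spans 215–301. I lower a little more and push towards the rail.

```bash
python3 -m creep '[[[0,0,0,0.15,0,0,0],[0,-0.5,0,0.25,0,0,0],[0,-1.1,0,0.25,0,0,0],[0,-1.8,0,0.25,0,0,0],[0,-2.5,0,0.25,0,0,0],[0,-3.2,0,0.25,0,0,0],[0,-3.8,0,0.25,0,0,0],[0,-3.8,0,0.25,0,0,0]]]'
python3 - <<'E'
from h import *
print(w2s(observe()["tool_pos"]),observe()["ft_force"])
s=snapshot("top");
for d in trace("top","carrier")[:3]:
    pts=cv2.findNonZero(d["pixels"].astype(np.uint8))[:,0]
    w=w2s(np.array([onz(s,*p,.059) for p in pts])).astype(np.float32);print(d["score"],d["bbox"],cv2.minAreaRect(w))
E
```

```text
t: 5.32
tool_pos: [0.6245, 0.031, 0.0541]
tool_rot: [-0.074, 0.997, 0.0, 0.0]
ft_force: [-0.2, 0.3, -0.4]
opening: 0.005
finger_force: 0.0
[ 0.03966602 -0.11842347] [-0.1846532   0.34206458 -0.40330013]
0.64 [151.8, 180.8, 25.6, 30.6] ((0.059186406433582306, 0.2688329517841339), (0.06491287052631378, 0.06300826370716095), 57.854434967041016)
```

```bash
python3 -m creep '[[[0,-0.3,0,0.05,0,0,0],[0,-0.5,0,0.05,0,0,0],[0,-0.7,0,0.05,0,0,0],[0,-0.8,0,0.05,0,0,0],[0,-0.8,0,0.05,0,0,0]]]'
python3 - <<'E'
from h import *
print(w2s(observe()["tool_pos"]),observe()["ft_force"])
s=snapshot("wrist");cv2.imwrite("pics/w4.png",s["color"])
E
```

```text
t: 6.05
tool_pos: [0.6313, 0.032, 0.0534]
tool_rot: [-0.074, 0.997, 0.0, -0.001]
ft_force: [-2.5, 0.1, 1.0]
opening: 0.006
finger_force: 1.4
[ 0.04653204 -0.11841723] [-2.53863675  0.11903771  0.95014613]
```

View pics/w4.png

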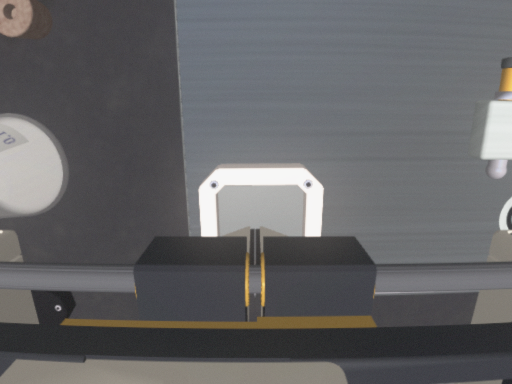

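Carrier is now square against the rail, with edges parallel to the image axes and a near edge at y=166. I add a little preload, hold, then slide left.

```bash
python3 -m creep '[[[0,-0.1,0,0,0,0,0],[0,-0.1,0,0,0,0,0],[0,-0.1,0.4,0,0,0,0],[0,-0.1,1,0,0,0,0],[0,-0.1,2,0,0,0,0],[0,-0.1,3,0,0,0,0],[0,-0.1,4,0,0,0,0],[0,-0.1,5,0,0,0,0]]]'
python3 -c "
from h import *
o=observe();print(w2s(o['tool_pos']),o['ft_force'])"
```

```text
t: 7.1
tool_pos: [0.6237, 0.0808, 0.0532]
tool_rot: [-0.074, 0.997, -0.001, -0.002]
ft_force: [-6.6, -3.6, 2.4]
opening: 0.003
finger_force: 3.6
[ 0.04619582 -0.06906824] [-6.57643898 -3.60210648  2.36306364]
```

```bash
python3 -m creep '[[[0,0,1,0,0,0,0],[0,0,2,0,0,0,0],[0,0,3,0,0,0,0],[0,0,4,0,0,0,0],[0,0,4,0,0,0,0]]]'
python3 - <<'E'
from h import *
o=observe();print(w2s(o['tool_pos']),o['ft_force'])
s=snapshot("wrist");cv2.imwrite("pics/w5.png",s["color"])
E
```

```text
t: 7.72
tool_pos: [0.6173, 0.1221, 0.053]
tool_rot: [-0.075, 0.997, 0.0, -0.002]
ft_force: [-8.2, 1.6, 2.2]
opening: 0.003
finger_force: 3.9
[ 0.04588379 -0.02724734] [-8.18121794  1.56065646  2.20653194]
```

View pics/w5.png

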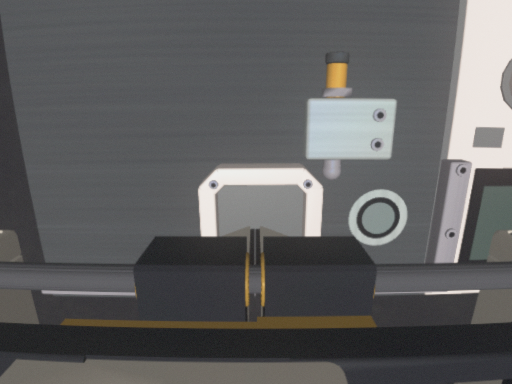

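The carrier (near edge 215–308 at row 166) is still square on the rail at the pocket's mouth, clear of the guide block and plunger nose at (332,170). I keep sliding.

```bash
python3 -m creep '[[[0,0.05,0.8,0,0,0,0],[0,0.1,1.6,0,0,0,0],[0,0.1,2.4,0,0,0,0],[0,0.1,3.2,0,0,0,0],[0,0.1,4,0,0,0,0],[0,0.1,4.8,0,0,0,0],[0,0.1,5.6,0,0,0,0],[0,0.1,5.6,0,0,0,0]]]'
python3 - <<'E'
from h import *
o=observe();print(w2s(o['tool_pos']),o['ft_force'])
E
```

```text
t: 8.78
tool_pos: [0.6086, 0.1767, 0.0532]
tool_rot: [-0.074, 0.997, -0.0, -0.002]
ft_force: [-5.7, -1.2, 2.5]
opening: 0.006
finger_force: 4.0
[0.04538984 0.02802729] [-5.69228684 -1.24984163  2.47587271]
```

```bash
python3 -m creep '[[[0,0,0.5,0,0,0,0],[0,0,1,0,0,0,0],[0,0,1.4,0,0,0,0],[0,0,1.7,0,0,0,0],[0,0,1.9,0,0,0,0],[0,0,2,0,0,0,0],[0,0,2,0,0,0,0]]]'
python3 - <<'E'
from h import *
o=observe();print(w2s(o['tool_pos']),o['ft_force'])
s=snapshot("wrist");cv2.imwrite("pics/w6.png",s["color"])
E
```

```text
t: 9.65
tool_pos: [0.6057, 0.1954, 0.0532]
tool_rot: [-0.074, 0.997, -0.001, -0.002]
ft_force: [-7.2, -2.0, 3.0]
opening: 0.006
finger_force: 4.3
[0.04522153 0.04697798] [-7.21776457 -1.95209804  2.99036836]
```

View pics/w6.png

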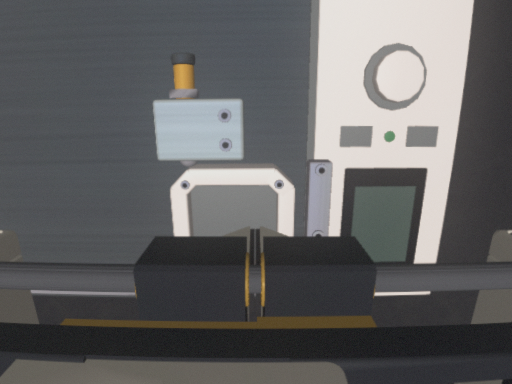

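Carrier is about 7 mm from the end stop (right edge 295, stop face 308), with the fingers on its left wall. I push on gently.

```bash
python3 -m creep '[[[0,0,0.3,0,0,0,0],[0,0,0.5,0,0,0,0],[0,0,0.7,0,0,0,0],[0,0,0.85,0,0,0,0],[0,0,1,0,0,0,0],[0,0,1.1,0,0,0,0],[0,0,1.1,0,0,0,0]]]'
python3 - <<'E'
from h import *
o=observe();print(w2s(o['tool_pos']),o['ft_force'])
s=snapshot("wrist");cv2.imwrite("pics/w7.png",s["color"])
E
```

```text
t: 10.58
tool_pos: [0.6044, 0.2034, 0.0531]
tool_rot: [-0.073, 0.997, -0.002, -0.002]
ft_force: [-6.4, -9.5, 3.6]
opening: 0.005
finger_force: 6.6
[0.04512608 0.05509702] [-6.4225156  -9.49574009  3.55707609]
```

View pics/w7.png

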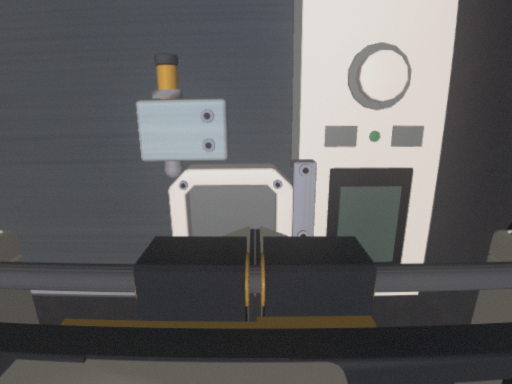

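Carrier's right edge (293) now meets the end stop, and the plunger nose (173,170) stands out on the cut corner. I centre the fingers in the well to release, then lift.

```bash
python3 -m creep '[[[0,0.4,-0.4,0,0,0,0],[0,0.9,-0.9,0,0,0,0],[0,0.9,-0.9,0,0,0,0],[0,0.9,-0.9,-1,0,0,0],[0,0.9,-0.9,-3,0,0,0],[0,0.9,-0.9,-5,0,0,0],[0,0.9,-0.9,-5,0,0,0]]]'
python3 - <<'E'
from h import *
o=observe();print(w2s(o['tool_pos']),o['tool_pos'],o['ft_force'])
s=snapshot("wrist");cv2.imwrite("pics/w8.png",s["color"])
d=tip_of("wrist","key_top");print([(x["score"],x["point"],w2s(onz(s,*x["point"],.052))) for x in d])
k=w2s(onz(s,*d[0]["point"],.052)) 
print(to(s2w(-.042,.119,.075)), to(s2w(k[0],k[1],.075)))
E
```

```text
t: 11.5
tool_pos: [0.5997, 0.1978, 0.1058]
tool_rot: [-0.074, 0.997, 0.001, 0.002]
ft_force: [-0.2, -0.4, 0.2]
opening: 0.006
finger_force: 0.0
[0.03962601 0.05020337] [0.59968786 0.197777   0.10584247] [-0.18034719 -0.38186855  0.15587208]
[(0.63, [360.7, 90.3], array([-0.04457295,  0.11853778]))]
(array([8.01, 6.92, 2.87]), 0) (array([8.26, 6.88, 2.87]), 0)
```

View pics/w8.png

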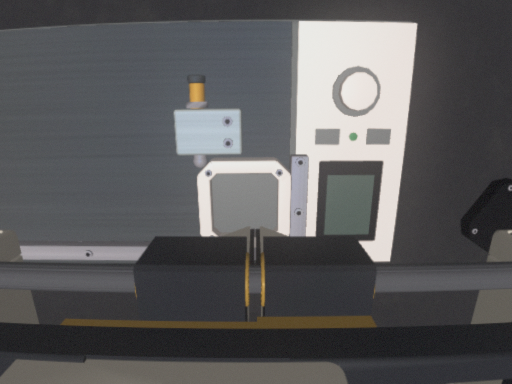

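Carrier sits in the pocket: its right edge (291) touches the stop and the nose rests on the cut corner at (200,160). The key is at (360,91). I move above it.

```bash
python3 -m creep '[[[0,2.7,2.3,0,0,0,0],[0,5.4,4.6,0,0,0,0],[0,8.1,6.9,0,0,0,0],[0,8.1,6.9,1.5,0,0,0],[0,8.1,6.9,3,0,0,0],[0,8.1,6.9,4,0,0,0],[0,8.1,6.9,4.5,0,0,0],[0,8.1,6.9,4.5,0,0,0]]]'
python3 - <<'E'
from h import *
o=observe();print(w2s(o['tool_pos']),o['tool_pos'],o['ft_force'])
E
```

```text
t: 12.6
tool_pos: [0.5081, 0.2527, 0.0582]
tool_rot: [-0.074, 0.997, -0.0, -0.0]
ft_force: [0.2, 0.3, -0.0]
opening: 0.003
finger_force: 0.0
[-0.04290844  0.11795153] [0.50809895 0.2526698  0.05818872] [ 0.20973968  0.30631927 -0.00587061]
```

```bash
python3 -m creep '[[[0,0,0,0.5,0,0,0],[0,0,0,0.8,0,0,0],[0,0,0,1.1,0,0,0],[0,0,0,1.3,0,0,0],[0,0,0,1.3,0,0,0]]]'
```

```text
t: 13.22
tool_pos: [0.5083, 0.2533, 0.0478]
tool_rot: [-0.074, 0.997, 0.001, 0.001]
ft_force: [-6.6, -4.3, 26.9]
opening: 0.003
finger_force: 13.6
```

```bash
python3 -m creep '[[[0,0,0,0,0,0,0],[0,0,0,-2,0,0,0],[0,0,0,-5,0,0,0],[0,1,0,-9,0,0,0],[0,1,0,-9,0,0,0]]]'
python3 - <<'E'
from h import *
o=observe();print(o['ft_force'])
s=snapshot("wrist");cv2.imwrite("pics/w9.png",s["color"])
E
```

```text
t: 13.85
tool_pos: [0.4991, 0.2527, 0.1384]
tool_rot: [-0.074, 0.997, 0.001, 0.002]
ft_force: [-0.1, 1.6, 0.4]
opening: 0.005
finger_force: 0.0
[-0.05358667  1.56008641  0.3629556 ]
```

View pics/w9.png

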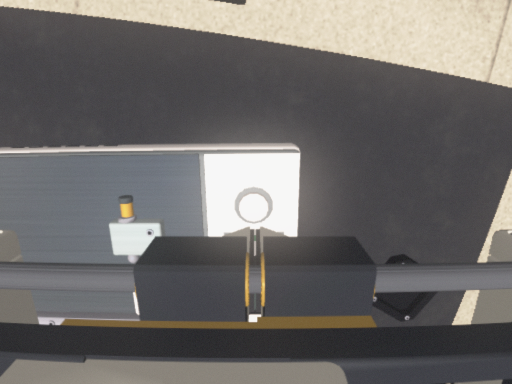

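The key at (253,208) is free and the fingers are clear of it. It bottomed out at 27 N and about 4 mm of travel.

```bash
python3 -c "
from workcell import *
print(close_job())"
```

```text
the job is handed in; nothing more can be done
None
```

The carrier is home in the corner pocket with the plunger snapped in behind it, the key was then pressed fully down and released, and the job is handed in; no verdict came back.

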